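# Snap the water filter's clip shut with the clip pliers

### The arm

A 6-joint arm with a two-finger parallel gripper is mounted at the origin on a cart in front of the work surface, level with it; the furniture and walls round the work are solid. World frame = base frame: x ahead of the robot, y to its left, z up, the work surface at z = 0. Lengths are in m, angles in rad, forces in N, time in s.
With the tool pointing down it reaches from about 0.35 to 0.875 m from the base axis. Payload 15.5 kg.
Tool frame: the origin (TCP) lies midway between the tips of the shut fingers; the grasp point (between the pads) lies 19 mm behind it; z points along the fingers, y is the line along which they close (so a half turn about z gives the same grasp; the last joint's range is limited). The gripper opens to 85 mm and grips with 20 to 120 N. Pads are 22 mm wide; open, the fingers measure 114 mm over their backs; the gripper's body (76 mm by 85 mm) begins 54 mm behind the grasp point. The pads swing forward as they close: fully open they stand 13 mm farther back than shut.
Start: joints at [1.123, 0.494, 1.345, -0, 1.302, -0.096], TCP at [0.215, 0.587, 0.231] pointing down, gripper open.
Joint ranges: [-2.91, 2.91], [-0.82, 2.16], [0.22, 2.67], [-1.22, 4.37], [0.12, 2.79], [-3.08, 3.08]. Speed limits (rad/s): [1.89, 1.89, 2.57, 3.01, 3.01, 3.01].

### API

Orientations are given as a 3x3 rotation matrix whose columns are the frame's x, y, z axes.
In Python, from rig import sensors, optics, ticket gives the robot as it stands.
- The arm moves only by the tool servo_tool, never from a script. Its argument "steps" is a list of rows, each a list of 5 numbers: the finger opening in mm, from 0 to 85.4, then the shift along the tool's x, y, z as a fraction of full scale, then the turn about the tool's z as a fraction of full scale. In form: [[gripper, tx, ty, tz, yaw], ...]. A call has 1 to 5 rows; each row shifts and turns the commanded pose from where the row before left it, along the tool's axes as they then stand; what a row does not reach is not made up. Full scale, the value 1, is 0.05 m for a shift and pi rad for a turn. A row lasts 1/8 s, in which the tool goes at most 62.5 mm and 10.7 degrees, less where a joint would pass 70% of its speed; a pose out of reach is approached as far as the arm can. A call with a number of a shift or a turn outside -1 to 1 is refused whole. A call with a gripper value outside its range is refused whole. The fingers move at their own pace and stop on an object; "force" is the grip in N (left out, the last holds). Time passes only in rows, so rows that do not move let the fingers close. It gives the time, the measured TCP pose, the force, the opening and the grip force at its end, in the units of the state.
- sensors.observe(): the state, without advancing time (a new reading comes with each control period).
- optics.read_camera(name): name is "scene" or "top" or "wrist"; returns the picture (480x640x3 uint8, red, green, blue); there is no depth.
- optics.camera_model(name): a dict with "camera_matrix" (3x3 intrinsics, pixels), "rvec" (rotation vector, rad) and "tvec" (3), from world to camera coordinates, as OpenCV has them. Camera axes: x right, y down, z forward; pixel columns grow to the right and rows downward; lengths in m; the calibration is good to about 2 mm. A picture is of the moment at which its call begins: read the wrist's pose just before it. camera_model takes no time and is no camera call; for the wrist camera it gives the pose at the moment of the call.
- ticket.close_job(): hands the job in; it is judged then, once.
The state is a dict: "time_s": time; "joint_pos": joint angles; "qd": joint speeds; "tau": joint torques, N m; "tool_pos": TCP position; "orientation": TCP orientation; "wrist_force": force on the tool from outside, world axes, zero at the start; "ft_torque": the same for the moment, N m; "gripper_width": finger opening in m; "gripper_force": force on a finger pad.
Only numpy, scipy, OpenCV 4.12 (cv2) and the standard library are available. Lean on these libraries where they do the work, as an engineer would, in place of code of your own. Each camera call takes 0.05 s, during which the arm holds its last target. There are 200 camera calls.

### The job

Close the orange snap clip on the water filter with the clip pliers. Carry the pliers by the yellow block on their pivot, lay them flat on the worktop with one jaw on either side of the two open lugs, and let go of them; then take them by the blue handles and squeeze until the clip snaps shut. Do not push the lugs with the gripper, leave the tin, cup and brush where they are, and finish with the pliers released, lying flat on the worktop.

Things in the scene. Friction and masses are not known exactly. Their poses are not given: they have to be found in the camera images.
- filter: blue upright water filter cylinder (72 mm across) on a grey round foot (100 mm across, 6 mm high) with a ribbed white cap; 140 mm high; fixed to the worktop. Origin at the centre of its underside, z up. The two clip lugs stick out level along its own -x, side by side, from 40 to 90 mm from its axis
- lug_left: orange clip lug on the filter's +y side, hinged about the filter's upright axis: an upright plate 50 mm long, 8 mm thick, from 4 to 34 mm above the worktop. Origin on the filter's axis. Both lugs always move together, mirror-wise; about 5 N on each takes them over the hump, then they snap shut and stay
- lug_right: the same on the filter's -y side
- lug_left_mid (a point): centre of the left lug's plate at 75 mm from the filter's axis. Between lug_left_mid and lug_right_mid there are 28 mm when open (36 mm over the outer faces), 11 mm when snapped shut (19 mm over the outer faces); the hump is at about 19.5 mm
- lug_right_mid (a point): the same point of the right lug
- clip_mid (a point): fixed point midway between the two lugs, 75 mm from the filter's axis along its -x, 18 mm above the worktop; axes as the filter's. The jaw pads belong here, one on either side. A tall coffee machine (left) and a toaster (right) stand beside the filter, reaching forward to about x = 0.57 m: come from the front
- pliers: clip pliers, about 170 mm long, 0.3 kg, lying flat, jaws along their +x, handles along -x, held open by their own spring. Origin on the pivot axis at the underside, z up. Handles and jaws are 28 mm high or less. Both arms turn mirror-wise, up to 0.223 rad each. Gap between the jaws' inner faces: 46 mm open, 17 mm squeezed fully
- pliers_block (a point): centre of the yellow block on the pliers' pivot, 44 mm above their underside, to carry them by: 36 mm along the pliers' x, 24 mm along y, from 28 to 62 mm above the underside, standing on a round dark boss 38 mm across and 28 mm high
- handle_left (a point): outer face of the blue handle on the pliers' +y side, 65 mm behind the pivot, 14 mm up: the place to squeeze. handle_left to handle_right: 57 mm open, 28 mm squeezed fully. The handles end 90 mm behind the pivot, there 68 mm wide over all. About 8 N on each closes the clip, 15 to 25 N is ample; released, the pliers spring open again
- handle_right (a point): the same point of the handle on the -y side
- jaw_left (a point): centre of the inner face of the dark jaw pad on the pliers' +y side, 65 mm ahead of the pivot, 14 mm above the underside; the pad is 26 mm long, 7 mm thick and 26 mm high
- jaw_right (a point): the same point of the jaw on the -y side
- tomato_tin: round food tin, 76 mm across, 58 mm high, bystander; origin at the centre of its underside
- blue_cup: small light blue cup, 63 x 87 x 51 mm, bystander; origin at the centre of its underside
- scrub_brush: wooden scrubbing brush, 55 x 140 x 42 mm, bystander; origin at the centre of its underside

How it is judged:
On the way, in this order (a step that is already met when the one before it is completed fails the run):
1. the pliers lie flat and released with one jaw on either side of the two open lugs (height (world z) of pliers below 0.008 m and angle between pliers's own z axis and vertical below 0.1 rad and x of jaw_left in the frame of clip_mid between -0.022 and 0.022 m and x of jaw_right in the frame of clip_mid between -0.022 and 0.022 m and y of jaw_left in the frame of clip_mid above 0.015 m and y of jaw_right in the frame of clip_mid below -0.015 m and contact force between the fingers and pliers below 0.2 N and distance between lug_left_mid and lug_right_mid above 0.024 m), for 0.2 s.
2. the clip has snapped shut (distance between lug_left_mid and lug_right_mid below 0.0135 m), for 0.2 s.
At the end, for the whole second after the job is handed in: The clip is snapped shut (lug_left_mid and lug_right_mid less than 13.5 mm apart), and the pliers lie flat (underside less than 8 mm above the worktop, tilted less than 0.1 rad), released and at rest, anywhere on the worktop (distance between lug_left_mid and lug_right_mid below 0.0135 m and height (world z) of pliers below 0.008 m and angle between pliers's own z axis and vertical below 0.1 rad and contact force between the fingers and pliers below 0.2 N and linear speed of pliers below 0.02 m/s); the robot touches nothing.
It fails at once if the gripper or arm pushes a clip lug (over 2 N) (contact force between any of the fingers, the arm and lug_left above 2 N or contact force between any of the fingers, the arm and lug_right above 2 N).
It fails at once if the tin, cup or brush is moved by more than 30 mm (distance of any of tomato_tin, blue_cup, scrub_brush from where it was at the start of the episode above 0.03 m).
It also fails if it takes over 48 s, if anything falls off the work surface, if the arm or the gripper's body presses on something with over 40 N, if the wrist force passes 120 N, or if a joint passes its speed limit or range.

## Working session

There is one attempt and no reset: what is moved stays moved. The work goes in short steps, Python scripts to look and compute and a tool call to move; the robot and the scene stay as the last step left them, time stands still between calls to the robot, and variables do not carry over. Pictures are saved under pics/ and viewed, at most 10 in all, crops included, and the job is handed in when it is done.

Besides the shell and the picture viewer there is one more tool, called as a command line: name --pt "numbers of a row" for each row, then --argument value for the rest. servo_tool: Moves the arm, as the interface text tells. Shift numbers are shares of 0.05 m and turn numbers shares of pi rad, none past 1 either way. Its arguments: {"type":"object","properties":{"steps":{"type":"array","items":{"type":"array","items":{"type":"number"}}},"force":{"type":"number"}},"required":["steps"]}

```bash
mkdir -p pics; ls
python3 - <<'E'
from rig import sensors, optics
import cv2
s=sensors.observe(); print(s['time_s'],s['tool_pos'],s['orientation'],s['gripper_width'])
for n in("top","scene"):
    cv2.imwrite(f"pics/{n}0.png",optics.read_camera(n)[:,:,::-1]); print(n,optics.camera_model(n))
E
```

```text
pics
0.0 [0.21518747 0.58638494 0.23066479] [[-9.38768195e-01  3.44548928e-01 -5.58121174e-04]
 [ 3.44549361e-01  9.38767452e-01 -1.18659488e-03]
 [ 1.15105999e-04 -1.30623783e-03 -9.99999140e-01]] 0.08544339249140576
top {'camera_matrix': array([[477.6927683 ,   0.        , 307.99849997],
       [  0.        , 477.6927683 , 245.72802301],
       [  0.        ,   0.        ,   1.        ]]), 'rvec': array([ 2.28939427, -1.43658049,  0.35284697]), 'tvec': array([-0.17932034,  0.47900235,  1.07889739])}
scene {'camera_matrix': array([[603.46890353,   0.        , 313.57754783],
       [  0.        , 603.46890353, 235.42742189],
       [  0.        ,   0.        ,   1.        ]]), 'rvec': array([ 1.96674901, -1.17295352,  0.54800137]), 'tvec': array([-0.20718444,  0.36639164,  1.36843105])}
```

View pics/top0.png

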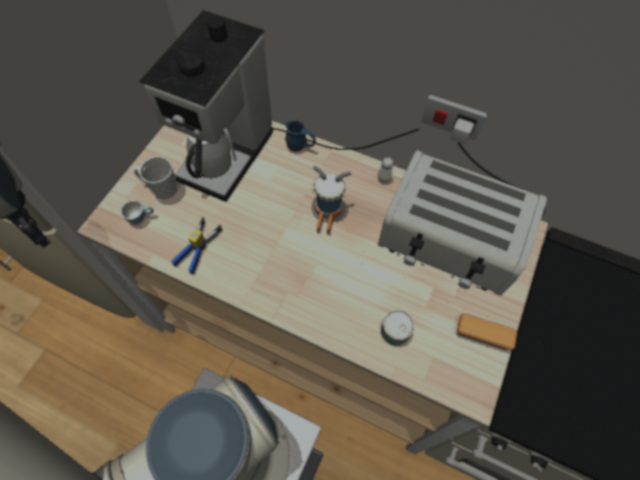

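View pics/scene0.png

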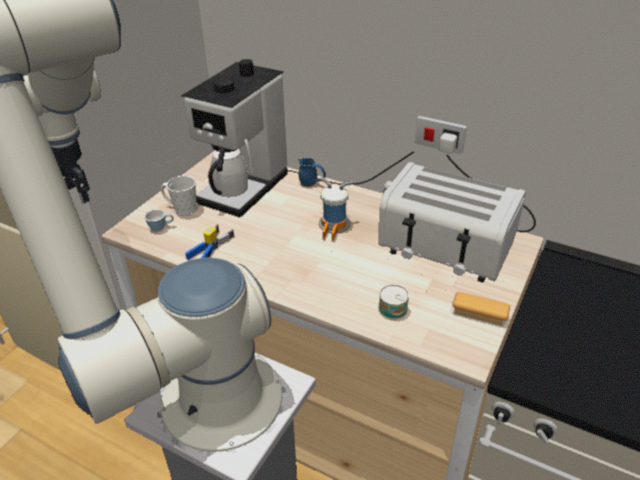

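The top view shows the pliers with their block at about (198,237), handle ends at (176,263) and (194,268), and jaw tips at (203,222) and (219,231). The filter cap is at (330,190) and the orange lug tips are at (320,228) and (331,230).

```bash
cat > h.py <<'E'
import numpy as np, cv2
from rig import sensors, optics
def ray(m,uv):
    R=cv2.Rodrigues(np.array(m['rvec'],float))[0]; t=np.array(m['tvec'],float).ravel()
    d=R.T@np.linalg.inv(m['camera_matrix'])@np.array([uv[0],uv[1],1.]); return -R.T@t,d
def at(m,uv,z):
    c,d=ray(m,uv); return c+d*(z-c[2])/d[2]
def proj(m,p):
    return cv2.projectPoints(np.array(p,float).reshape(-1,1,3),np.array(m['rvec'],float),np.array(m['tvec'],float),m['camera_matrix'],None)[0].reshape(-1,2)
def mask(img,col):
    h=cv2.cvtColor(img,cv2.COLOR_RGB2HSV); r=dict(yellow=((22,150,90),(34,255,255)),orange=((3,190,100),(18,255,255)),blue=((105,160,60),(130,255,255)))[col]
    return cv2.inRange(h,np.array(r[0]),np.array(r[1]))
def cents(img,col,amin=12):
    n,l,s,c=cv2.connectedComponentsWithStats(mask(img,col)); return [(s[i].tolist(),c[i].round(1).tolist()) for i in range(1,n) if s[i,4]>=amin]
E
python3 - <<'E'
from h import *
import cv2
im=cv2.imread("pics/top0.png")[:,:,::-1].copy(); m=optics.camera_model("top")
for c in("yellow","orange","blue"): print(c,cents(im,c))
P=lambda uv,z:at(m,uv,z)[:2].round(3)
print("block",P((198,236),.055),"handles",P((176,263),.02),P((194,268),.02),"jaws",P((203,222),.02),P((219,231),.02))
print("cap",P((330,186),.14),"lugs",P((320,228),.025),P((331,230),.025),"tin",P((398,328),.05),"cup",P((134,213),.03), "machine front",P((222,195),.0),"toaster",P((382,250),0))
a=cv2.resize(im[180:290,160:270],None,fx=4,fy=4,interpolation=cv2.INTER_CUBIC); b=cv2.resize(im[150:260,280:370],None,fx=4,fy=4,interpolation=cv2.INTER_CUBIC)
cv2.imwrite("pics/crop.png",np.hstack([a,b])[:,:,::-1])
E
```

```text
yellow [([191, 232, 10, 11, 27], [195.3, 238.9])]
orange []
blue [([174, 246, 18, 18, 74], [181.7, 254.5]), ([190, 248, 10, 23, 67], [195.0, 258.7])]
block [0.438 0.342] handles [0.355 0.368] [0.363 0.316] jaws [0.496 0.37 ] [0.491 0.314]
cap [0.685 0.067] lugs [0.619 0.063] [0.627 0.033] tin [ 0.433 -0.234] cup [0.433 0.557] machine front [0.609 0.379] toaster [ 0.643 -0.116]
```

View pics/crop.png

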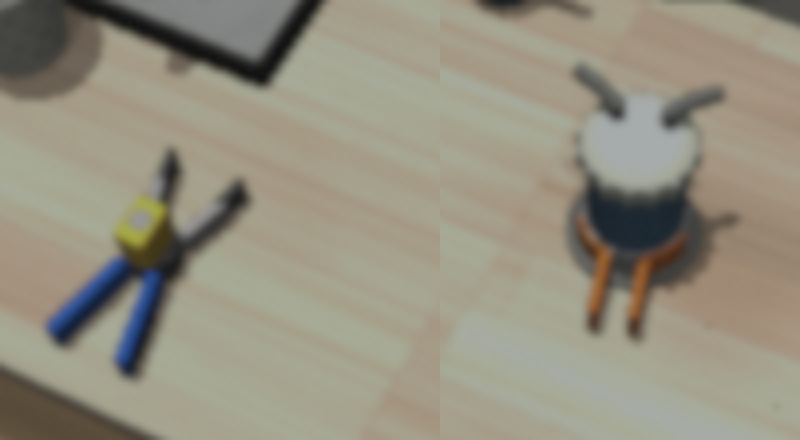

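servo_tool --pt "85 0 0 0 -0.056" --pt "85 0 0 0 -0.056" --pt "85 -0.6 -0.7 0 0" --pt "85 -0.6 -0.7 0 0" --pt "85 -0.6 -0.7 0 0"

```text
time_s: 0.72
tool_pos: [0.3059, 0.4805, 0.231]
orientation: [[-1.0, -0.0, -0.0], [-0.0, 1.0, -0.0], [0.0, -0.0, -1.0]]
wrist_force: [1.0, 0.3, 1.2]
gripper_width: 0.085
gripper_force: 0.0
```

servo_tool --pt "85 -0.6 -0.7 0 0" --pt "85 -0.6 -0.7 0 0" --pt "85 -0.6 -0.7 0 0" --pt "85 -0.6 -0.7 0 0" --pt "85 0 0 0 0"

```text
time_s: 1.35
tool_pos: [0.427, 0.3396, 0.231]
orientation: [[-1.0, 0.003, -0.0], [0.003, 1.0, -0.001], [0.0, -0.001, -1.0]]
wrist_force: [0.3, 0.8, -0.5]
gripper_width: 0.0852
gripper_force: 0.0
```

Run:
```python
from h import *
m=optics.camera_model("wrist"); im=optics.read_camera("wrist"); cv2.imwrite("pics/w1.png",im[:,:,::-1])
s=sensors.observe(); print(s['tool_pos'],s['orientation'].round(3) if hasattr(s['orientation'],'round') else s['orientation'],ray(m,(320,240)))
np.savez("w1.npz",**m)
for c in("yellow","orange","blue"): print(c,cents(im,c,100))
```

```text
[0.42595009 0.34077467 0.23106256] [[-1.     0.002 -0.001]
 [ 0.002  1.    -0.   ]
 [ 0.001 -0.    -1.   ]] (array([0.34356835, 0.33993064, 0.37354537]), array([ 0.32611849, -0.00908816, -0.94532348]))
yellow [([323, 230, 22, 9, 142], [334.0, 234.5])]
orange [([90, 362, 18, 23, 122], [97.9, 372.1])]
blue [([300, 125, 25, 71, 668], [311.6, 159.3]), ([341, 125, 26, 72, 713], [353.6, 159.9])]
```

View pics/w1.png

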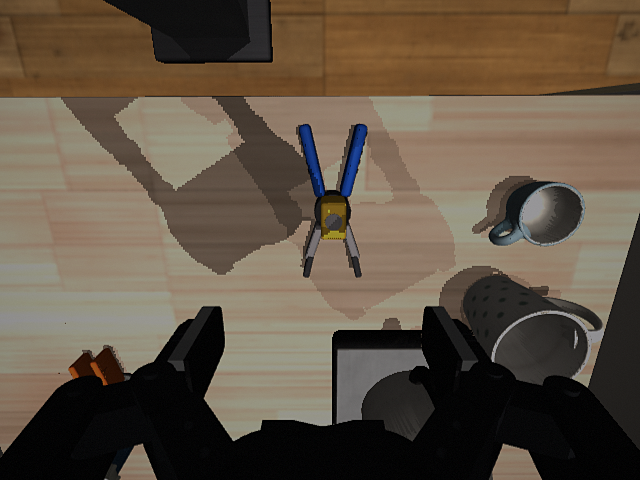

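The wrist view shows the pliers nearly aligned with world x. The block top is at (333,219), handle ends at (305,127) and (361,127), jaw tips at (307,275) and (358,275). The orange lugs are at the lower left, partly behind a finger.

Run:
```python
from h import *
m=dict(np.load("w1.npz")); im=cv2.imread("pics/w1.png")[:,:,::-1].copy()
P=lambda uv,z:at(m,uv,z)[:2].round(4)
print("blk",P((333,218),.062),P((333,218),.05),"h",P((305,127),.025),P((361,127),.025),"j",P((307,275),.02),P((358,275),.02),"lugtips",P((78,358),.034),P((103,350),.034))
# model projection check: pliers pose guess
h=cv2.cvtColor(im,cv2.COLOR_RGB2HSV); y=cv2.inRange(h,np.array((18,120,60)),np.array((36,255,255)))[190:250,310:360]
ys,xs=np.nonzero(y); print("ybox",xs.min()+310,xs.max()+310,ys.min()+190,ys.max()+190)
for X in(.430,.434,.438,.442):
  c=[[X+a,.338+b,z] for a in(-.018,.018) for b in(-.012,.012) for z in(.028,.062)]
  q=proj(m,c); print(X,q.min(0).round(1),q.max(0).round(1))
```

```text
blk [0.4296 0.349 ] [0.4329 0.3494] h [0.3501 0.3229] [0.3503 0.3761] j [0.5065 0.3219] [0.5066 0.3784] lugtips [0.6053 0.0546] [0.5943 0.086 ]
ybox 321 345 202 239
0.43 [307.7 191.9] [334.2 237. ]
0.434 [307.8 195.9] [334.2 241. ]
0.438 [307.9 199.8] [334.1 245. ]
0.442 [308.  203.7] [334.1 248.9]
```

servo_tool --pt "85 -0.12 0.16 1 0" --pt "85 0 0 1 0" --pt "85 0 0 1 0" --pt "85 0 0 0 0" --pt "85 0 0 0 0"

```text
time_s: 2.02
tool_pos: [0.4316, 0.3506, 0.0827]
orientation: [[-1.0, -0.001, 0.001], [-0.001, 1.0, 0.001], [-0.001, 0.001, -1.0]]
wrist_force: [0.5, -0.2, 0.7]
gripper_width: 0.0852
gripper_force: 0.0
```

servo_tool --pt "85 0 0 0.5 0" --pt "85 0 0 0.52 0" --pt "50 0 0 0 0" --pt "20 0 0 0 0" --pt "10 0 0 0 0" --force 60

```text
time_s: 2.65
tool_pos: [0.4321, 0.3503, 0.0318]
orientation: [[-1.0, -0.0, 0.002], [-0.0, 1.0, 0.001], [-0.002, 0.001, -1.0]]
wrist_force: [-0.4, 0.1, -0.5]
gripper_width: 0.0318
gripper_force: 0.0
```

servo_tool --pt "10 0 0 0 0" --pt "10 0 0 0 0" --pt "10 0 0 0 0" --pt "10 0 0 0 0"

```text
time_s: 3.15
tool_pos: [0.4319, 0.3502, 0.0316]
orientation: [[-1.0, -0.0, 0.002], [-0.0, 1.0, 0.001], [-0.002, 0.001, -1.0]]
wrist_force: [-2.7, -1.4, 13.2]
gripper_width: 0.0234
gripper_force: 58.3
```

servo_tool --pt "10 0 0 -0.5 0" --pt "10 0 0 -0.8 0" --pt "10 0 0 -0.8 0" --pt "10 -0.4 -0.8 -0.8 0" --pt "10 -0.4 -0.8 0 0"

```text
time_s: 3.78
tool_pos: [0.4731, 0.2697, 0.1787]
orientation: [[-1.0, -0.001, 0.005], [-0.001, 1.0, 0.002], [-0.005, 0.002, -1.0]]
wrist_force: [0.5, 0.5, -5.2]
gripper_width: 0.0232
gripper_force: 60.5
```

servo_tool --pt "10 -0.4 -0.8 0 0" --pt "10 -0.1 -0.8 0 0" --pt "10 0 0 0 0" --pt "10 0 0 0 0"

```text
time_s: 4.28
tool_pos: [0.4963, 0.1899, 0.1756]
orientation: [[-1.0, 0.0, 0.0], [0.0, 1.0, 0.0], [-0.0, 0.0, -1.0]]
wrist_force: [0.4, 0.7, -3.7]
gripper_width: 0.0236
gripper_force: 60.7
```

Run:
```python
from h import *
m=optics.camera_model("wrist"); im=optics.read_camera("wrist"); cv2.imwrite("pics/w2.png",im[:,:,::-1])
s=sensors.observe(); print(s['tool_pos'],s['orientation'])
np.savez("w2.npz",**m)
```

```text
[0.49623767 0.19028009 0.17550246] [[-9.99999948e-01 -2.94340007e-04  1.34373060e-04]
 [-2.94307618e-04  9.99999928e-01  2.40996885e-04]
 [-1.34443985e-04  2.40957325e-04 -9.99999962e-01]]
```

View pics/w2.png

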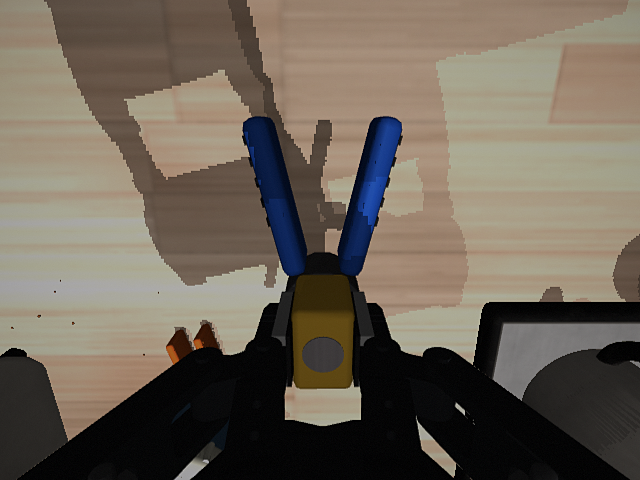

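The lugs are at (180,345) and (207,333), partly hidden by the finger. The pliers are held straight, with handle ends at (258,120) and (385,120). I'll move forward for a clear view.

servo_tool --pt "10 -0.7 0 0 0" --pt "10 -0.7 0 0 0" --pt "10 0 0 0 0" --pt "10 0 0 0 0"

```text
time_s: 4.82
tool_pos: [0.5657, 0.1905, 0.175]
orientation: [[-1.0, -0.001, -0.001], [-0.001, 1.0, -0.0], [0.001, -0.0, -1.0]]
wrist_force: [-1.2, -0.2, -3.1]
gripper_width: 0.0233
gripper_force: 60.6
```

Run:
```python
from h import *
m=optics.camera_model("wrist"); im=optics.read_camera("wrist"); cv2.imwrite("pics/w3.png",im[:,:,::-1])
s=sensors.observe(); print(s['tool_pos'])
np.savez("w3.npz",**m)
```

```text
[0.56544154 0.19034841 0.17508984]
```

View pics/w3.png

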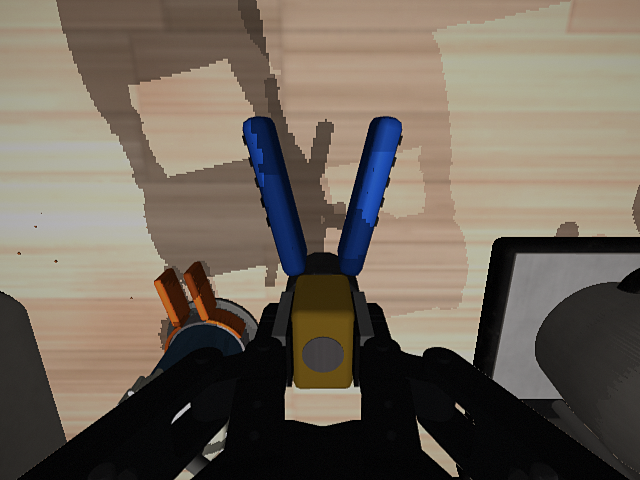

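The lugs are now clear: tips at about (163,272) and (193,266), roots at about (180,325) and (210,320).

```bash
cat > fit.py <<'E'
from h import *
from scipy.optimize import minimize
m=dict(np.load("w3.npz")); im=cv2.imread("pics/w3.png")[:,:,::-1].copy()
h=cv2.cvtColor(im,cv2.COLOR_RGB2HSV); M=cv2.inRange(h,np.array((3,150,50)),np.array((18,255,255)))
M[310:]=0; M[:,:140]=0; M[:,225:]=0; M=cv2.medianBlur(M,3)
def quads(p,a):
    x,y,th=p; out=[]
    for s in(1,-1):
        ang=th+np.pi-s*a; u=np.array([np.cos(ang),np.sin(ang)]); n=np.array([-u[1],u[0]])
        out.append([[*(np.array([x,y])+r*u+t*n),z] for r in(.04,.09) for t in(-.004,.004) for z in(.004,.034)])
    return out
def sil(p,a):
    S=np.zeros((1920,2560),np.uint8)
    for q in quads(p,a): cv2.fillConvexPoly(S,cv2.convexHull((proj(m,q)*4).round().astype(np.int32)),255)
    S=cv2.resize(S,(640,480),interpolation=cv2.INTER_AREA).astype(float); S[310:]=0; return S
def cost(p): return np.abs(sil(p,.188)-M).sum()/255
if __name__=="__main__":
    best=None
    for th in(-.3,0,.3,.6):
        t=at(m,(178,269),.034)[:2]; p0=[t[0]+.09*np.cos(th),t[1]+.09*np.sin(th),th]
        r=minimize(cost,p0,method="Nelder-Mead",options=dict(initial_simplex=[p0,[p0[0]+.01,p0[1],th],[p0[0],p0[1]+.01,th],[p0[0],p0[1],th+.15]]))
        print(r.fun,r.x.round(4),(M>0).sum())
        if best is None or r.fun<best.fun: best=r
    x,y,th=best.x; print("clip_mid",x-.075*np.cos(th),y-.075*np.sin(th))
    o=im.copy()
    for q in quads(best.x,.188): cv2.polylines(o,[cv2.convexHull(proj(m,q).round().astype(np.int32))],True,(0,255,0),1)
    cv2.imwrite("pics/fit.png",cv2.resize(o[240:400,120:280],None,fx=3.7,fy=3.7,interpolation=cv2.INTER_NEAREST)[:,:,::-1])
    # cross-check with top camera
    tm=optics.camera_model("top"); print("top: tips",proj(tm,[[*(np.mean(q[4:],0)[:2]),.02] for q in quads(best.x,.188)]).round(1).tolist(),"cap",proj(tm,[[x,y,.14]]))
    b=[at(m,uv,.175+.031-.0) for uv in((294,388),(353,388))]
    # block pose in hand: underside of pliers at tcp_z-0.0316
    z0=.17509-.0316
    print("block top far edge",at(m,(323,388),z0+.062),"near",at(m,(323,275),z0+.062),"handle ends",at(m,(258,117),z0+.02),at(m,(387,117),z0+.02))
E
python3 fit.py
```

```text
593.5725490196079 [0.7234 0.0655 0.0492] 1404
595.1921568627452 [0.7233 0.0633 0.0183] 1404
647.0745098039216 [0.7153 0.0844 0.3044] 1404
771.3764705882353 [0.6995 0.1063 0.7649] 1404
clip_mid 0.6485348103916199 0.06181599133352762
top: tips [[317.6, 222.7], [328.7, 226.7]] cap [[336.69779328 175.49977381]]
block top far edge [0.58289656 0.19068056 0.20549   ] near [0.5339132  0.19056563 0.20549   ] handle ends [0.4812379  0.16338992 0.16349   ] [0.48114102 0.21712192 0.16349   ]
```

View pics/fit.png

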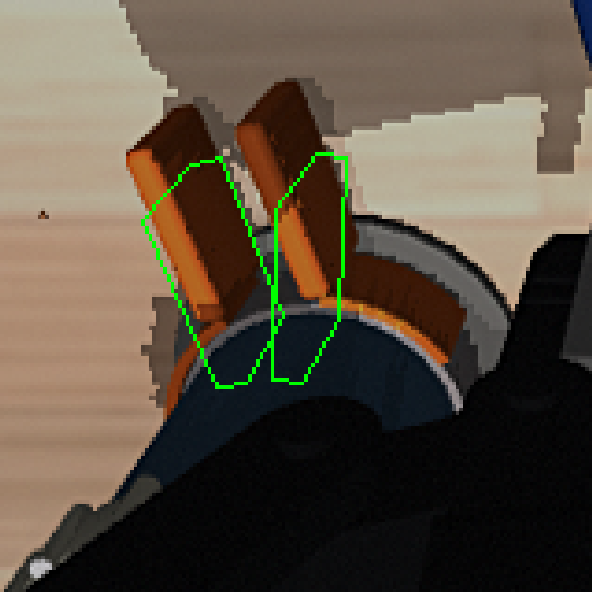

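The fit missed: the lugs are parallel plates rather than radial. In the crop the top-face tip midpoints are (142,151) and (250,125), and the root midpoints are (207,315) and (314,298). I'll use those corners directly.

Run:
```python
from h import *
m=dict(np.load("w3.npz"))
U=lambda a,b:(120+a/3.7,240+b/3.7)
T=lambda a,b,z=.034:at(m,U(a,b),z)[:2]
A,B,a,b=T(142,151),T(250,125),T(207,315),T(314,298)
print("tips",A,B,"root",a,b)
print("sep tip",np.linalg.norm(A-B),"root",np.linalg.norm(a-b),"len",np.linalg.norm(A-a),np.linalg.norm(B-b))
print("bottom tips",T(188,105,.004),T(298,80,.004), "top outer", T(128,152),T(237,127))
mt,mr=(A+B)/2,(a+b)/2; d=mr-mt
th=np.arctan2(B[0]-A[0],-(B-A)[1]); print("yaw axis",np.arctan2(d[1],d[0]),"yaw from tips",np.arctan2(-(B-A)[0],(B-A)[1]))
d/=np.linalg.norm(d); print("clip_mid",mt+.015*d,"filter",mt+.09*d)
tm=optics.camera_model("top"); print("top px tips",proj(tm,[[*A,.03],[*B,.03]]),"cap",proj(tm,[[*(mt+.09*d),.14]]))
sm=optics.camera_model("scene"); print("scene px tips",proj(sm,[[*A,.03],[*B,.03]]),"cap",proj(sm,[[*(mt+.09*d),.14]]))
```

```text
tips [0.61880487 0.04371632] [0.6118766  0.07065685] root [0.66445448 0.0533698 ] [0.65945602 0.08096471]
sep tip 0.027817140078942378 root 0.028043958456078537 len 0.04665915761552541 0.048683197291484834
bottom tips [0.61984425 0.04233026] [0.61265397 0.07214632] top outer [0.61907872 0.04029175] [0.61240855 0.06747152]
yaw axis 0.21092618399370452 yaw from tips 0.25171448817885084
clip_mid [0.63000829 0.06032707] filter [0.7033461  0.07602949]
top px tips [[326.43184231 229.8356014 ]
 [316.5631923  228.13548576]] cap [[329.96606598 179.65815913]]
scene px tips [[331.63913996 233.10005601]
 [322.53832879 231.81834573]] cap [[335.08899382 185.32156879]]
```

servo_tool --pt "10 0.07 -0.9 0 0" --pt "10 0 -0.9 0 0" --pt "10 0 -0.9 0 0" --pt "10 0 -0.21 0 -0.036" --pt "10 0 0 0 -0.036"

```text
time_s: 5.5
tool_pos: [0.5622, 0.0436, 0.1755]
orientation: [[-0.974, -0.227, -0.0], [-0.227, 0.974, -0.0], [0.0, 0.0, -1.0]]
wrist_force: [-0.1, -0.0, -3.3]
gripper_width: 0.0234
gripper_force: 61.0
```

servo_tool --pt "10 0 0 0.6 0" --pt "10 0 0 0.6 0" --pt "10 0 0 0.2 0" --pt "10 0 0 0 0" --pt "10 0 0 0 0"

```text
time_s: 6.12
tool_pos: [0.5635, 0.0444, 0.1064]
orientation: [[-0.974, -0.224, 0.002], [-0.224, 0.974, -0.0], [-0.002, -0.0, -1.0]]
wrist_force: [-0.1, -0.3, -2.8]
gripper_width: 0.0231
gripper_force: 60.8
```

Run:
```python
from h import *
s=sensors.observe(); print(s['tool_pos'],s['orientation'])
O=[]
for n in("top","scene"):
    im=optics.read_camera(n); cv2.imwrite(f"pics/{n}1.png",im[:,:,::-1])
    c=(170,270,280,380) if n=="top" else (170,270,280,380)
    O.append(cv2.resize(im[c[0]:c[1],c[2]:c[3]],None,fx=4,fy=4,interpolation=cv2.INTER_CUBIC))
m=optics.camera_model("wrist"); im=optics.read_camera("wrist"); cv2.imwrite("pics/w4.png",im[:,:,::-1]); np.savez("w4.npz",**m)
cv2.imwrite("pics/c2.png",np.hstack([*O])[:,:,::-1])
```

```text
[0.56345253 0.0443616  0.10638615] [[-9.74472933e-01 -2.24499592e-01  1.56054703e-03]
 [-2.24499924e-01  9.74474106e-01 -3.81872517e-05]
 [-1.51213965e-03 -3.87555133e-04 -9.99998782e-01]]
```

View pics/c2.png

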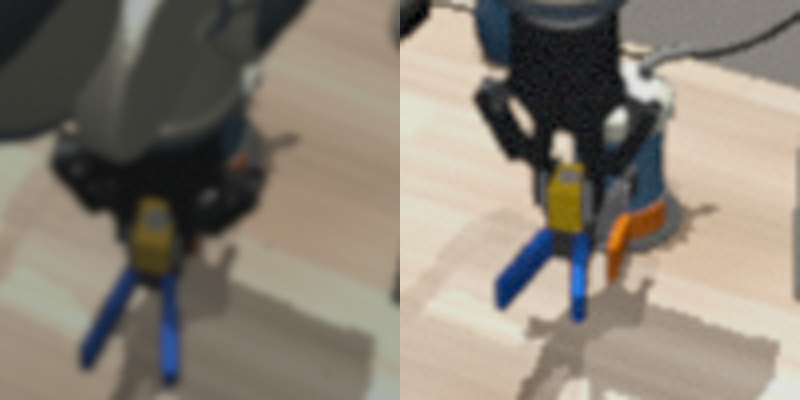

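The jaws are hidden behind the gripper, but the handles and block sit symmetrically and nothing is touching. I'll lower gently and watch the force.

servo_tool --pt "10 0 0 0.4 0" --pt "10 0 0 0.4 0" --pt "10 0 0 0.2 0" --pt "10 0 0 0.1 0" --pt "10 0 0 0 0"

```text
time_s: 6.9
tool_pos: [0.5631, 0.0442, 0.0505]
orientation: [[-0.975, -0.224, 0.0], [-0.224, 0.975, -0.0], [-0.0, -0.0, -1.0]]
wrist_force: [-0.6, 0.7, -2.5]
gripper_width: 0.0231
gripper_force: 61.0
```

servo_tool --pt "10 0 0 0.15 0" --pt "10 0 0 0.1 0" --pt "10 0 0 0.1 0" --pt "10 0 0 0 0"

```text
time_s: 7.4
tool_pos: [0.5626, 0.0442, 0.0324]
orientation: [[-0.975, -0.224, -0.001], [-0.224, 0.975, 0.0], [0.001, 0.0, -1.0]]
wrist_force: [-0.9, 0.8, -3.0]
gripper_width: 0.0233
gripper_force: 61.0
```

servo_tool --pt "10 0 0 0.03 0" --pt "10 0 0 0 0" --pt "35 0 0 0 0" --pt "55 0 0 0 0" --pt "55 0 0 0 0"

```text
time_s: 8.02
tool_pos: [0.563, 0.0443, 0.0313]
orientation: [[-0.975, -0.224, 0.0], [-0.224, 0.975, -0.0], [-0.0, -0.0, -1.0]]
wrist_force: [-0.2, -0.1, 0.4]
gripper_width: 0.055
gripper_force: 0.0
```

servo_tool --pt "60 0 0 0 0" --pt "60 0 0 -0.4 0" --pt "60 0 0 -0.8 0" --pt "60 0.6 0 -0.7 0" --pt "60 0.9 0 0 0"

```text
time_s: 8.65
tool_pos: [0.4912, 0.0273, 0.1284]
orientation: [[-0.974, -0.225, 0.005], [-0.225, 0.974, -0.0], [-0.005, -0.002, -1.0]]
wrist_force: [0.1, 0.2, -0.8]
gripper_width: 0.0599
gripper_force: 0.0
```

servo_tool --pt "60 0.9 0 -0.5 0" --pt "60 0.4 0 -0.5 0" --pt "60 0 0 0 0" --pt "60 0 0 0 0"

```text
time_s: 9.15
tool_pos: [0.4271, 0.0129, 0.1761]
orientation: [[-0.975, -0.224, 0.001], [-0.224, 0.975, -0.0], [-0.001, -0.0, -1.0]]
wrist_force: [0.5, -0.4, 0.5]
gripper_width: 0.06
gripper_force: 0.0
```

Run:
```python
from h import *
s=sensors.observe(); print(s['tool_pos'])
m=optics.camera_model("wrist"); im=optics.read_camera("wrist"); cv2.imwrite("pics/w5.png",im[:,:,::-1]); np.savez("w5.npz",**m)
```

```text
[0.42711696 0.01285262 0.17609302]
```

View pics/w5.png

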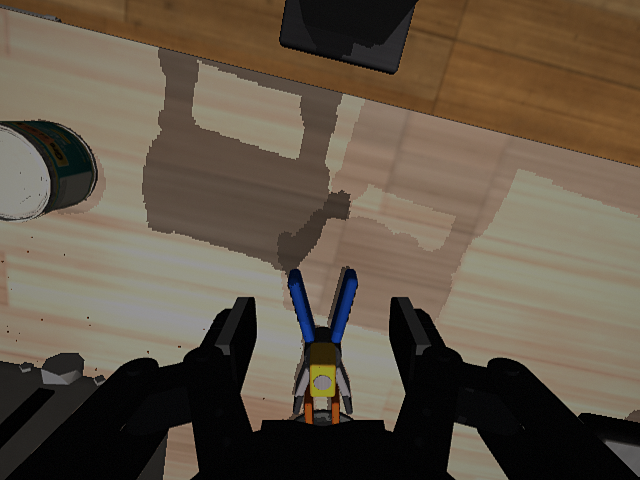

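The jaws straddle both lugs: lugs at columns 308 and 337, jaw tips at columns 298 and 349. The handle ends are at (294,270) and (350,268).

Run:
```python
from h import *
m=dict(np.load("w5.npz"))
P=lambda u,v,z:at(m,(u,v),z)[:2]
a,b=P(294,270,.024),P(350,268,.024); k=P(322,382,.062); mid=(a+b)/2
print("ends",a,b,"block top",k,"jaws",P(298,408,.026),P(349,408,.026),"lugs",P(308,412,.034),P(337,412,.034))
d=k-mid; print("yaw",np.arctan2(d[1],d[0]),np.arctan2(-(b-a)[0],(b-a)[1]),"squeeze pt from ends",mid+.025*d/np.linalg.norm(d))
t=np.array([.4996,.0298])-np.array([.4271,.0129]); print("tool x,y units",np.array([[-.975,-.224],[-.224,.975]])@t/.05)
```

```text
ends [ 0.47921425 -0.00202368] [0.46568503 0.0475925 ] block top [0.56415835 0.0440323 ] jaws [0.63351648 0.03385027] [0.62131304 0.08646609] lugs [0.62843585 0.04391387] [0.62165421 0.07315081]
yaw 0.227671842771516 0.26620577165062514 squeeze pt from ends [0.4968045  0.02842716]
tool x,y units [-1.489462  0.00475 ]
```

servo_tool --pt "85 -0.7 0 0 0" --pt "85 -0.75 0 0 0" --pt "85 0 0 0.9 0" --pt "85 0 0 0.9 0" --pt "85 0 0 0 0"

```text
time_s: 9.82
tool_pos: [0.4953, 0.0294, 0.0833]
orientation: [[-0.974, -0.225, -0.007], [-0.225, 0.974, 0.0], [0.006, 0.002, -1.0]]
wrist_force: [0.3, 0.6, 0.5]
gripper_width: 0.0851
gripper_force: 0.0
```

servo_tool --pt "85 0 0 0.6 0" --pt "85 0 0 0.6 0" --pt "85 0 0 0.36 0" --pt "85 0 0 0 0"

```text
time_s: 10.32
tool_pos: [0.4975, 0.0291, 0.0085]
orientation: [[-0.974, -0.224, -0.001], [-0.224, 0.974, 0.0], [0.001, 0.0, -1.0]]
wrist_force: [-0.1, 0.3, 0.3]
gripper_width: 0.0853
gripper_force: 0.0
```

servo_tool --pt "65 0 0 0 0" --pt "55 0 0 0 0" --pt "45 0 0 0 0" --pt "38 0 0 0 0" --pt "30 0 0 0 0" --force 25

```text
time_s: 10.95
tool_pos: [0.4974, 0.029, 0.0093]
orientation: [[-0.974, -0.224, 0.001], [-0.224, 0.974, -0.0], [-0.001, -0.0, -1.0]]
wrist_force: [-1.9, -0.6, 10.5]
gripper_width: 0.03
gripper_force: 18.7
```

servo_tool --pt "25 0 0 0 0" --pt "20 0 0 0 0" --pt "20 0 0 0 0" --pt "20 0 0 0 0" --pt "20 0 0 0 0"

```text
time_s: 11.58
tool_pos: [0.4974, 0.029, 0.0094]
orientation: [[-0.974, -0.224, 0.001], [-0.224, 0.974, -0.0], [-0.001, -0.0, -1.0]]
wrist_force: [-3.6, -2.1, 13.2]
gripper_width: 0.03
gripper_force: 23.6
```

servo_tool --pt "40 0 0 0 0" --pt "55 0 0 0 0" --pt "70 0 0 0 0" --pt "85 0 0 0 0" --pt "85 0 0 0 0"

```text
time_s: 12.2
tool_pos: [0.497, 0.0291, 0.0083]
orientation: [[-0.975, -0.224, -0.0], [-0.224, 0.975, 0.0], [0.0, 0.0, -1.0]]
wrist_force: [-0.3, 0.0, -0.2]
gripper_width: 0.0851
gripper_force: 0.0
```

servo_tool --pt "85 0 0 -0.5 0" --pt "85 0 0 -0.9 0" --pt "85 0 0 -0.9 0" --pt "85 0.7 0 -0.9 0" --pt "85 0.7 0 0 0"

```text
time_s: 12.82
tool_pos: [0.4296, 0.0131, 0.1708]
orientation: [[-0.974, -0.225, 0.005], [-0.225, 0.974, -0.001], [-0.005, -0.002, -1.0]]
wrist_force: [-0.1, -0.8, -0.3]
gripper_width: 0.0848
gripper_force: 0.0
```

servo_tool --pt "85 0 0 0 0" --pt "85 0 0 0 0"

```text
time_s: 13.08
tool_pos: [0.4294, 0.0134, 0.1683]
orientation: [[-0.975, -0.224, 0.0], [-0.224, 0.975, -0.0], [-0.0, -0.0, -1.0]]
wrist_force: [0.1, -0.2, -0.5]
gripper_width: 0.0848
gripper_force: 0.0
```

Run:
```python
from h import *
m=optics.camera_model("wrist"); im=optics.read_camera("wrist"); cv2.imwrite("pics/w6.png",im[:,:,::-1])
sc=optics.read_camera("scene")
cv2.imwrite("pics/c3.png",np.hstack([cv2.resize(im[240:440,230:430],(400,400)),cv2.resize(sc[180:280,280:380],(400,400))])[:,:,::-1])
```

```text
(no output)
```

View pics/c3.png

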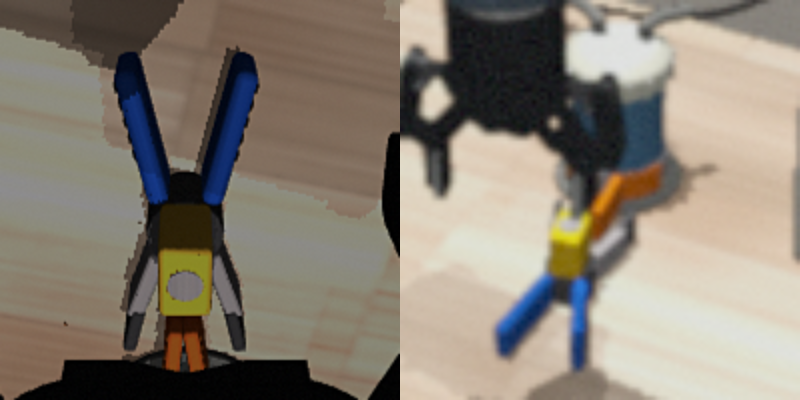

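The lugs are now close together, at crop columns 174 and 195. The pliers lie open and flat, released, so the clip is shut.

```bash
python3 -c "
from rig import ticket; print(ticket.close_job())"
```

```text
the job is handed in; nothing more can be done
None
```

I closed the orange clip with the pliers and handed the job in after about 13 s; the last pictures show the lugs together and the pliers released and lying flat, but no verdict came back.

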